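# Gauge the turntable brake

### The job

Gauge the clearance of the rim brake on the carousel's turntable: swing the brake lever fully open, take the cranked gauge from the rack and lower its blade, without dropping it, into the gap between brake pad and platter rim, centred on the pad, until its collar is home. Let go of it, swing the lever back until the pad nips the blade against the rim, and leave it all standing so. Do not knock the tin carousel, and leave the straight gauge and the rest of the bench where they are.

Things in the scene. Friction and masses are not known exactly. Their poses are not given: they have to be found in the camera images.
- gap (a point): Fixed point: middle of the gap between brake pad and platter rim, level with the platter's top (54 mm above the bench) and 2 mm (half a blade) outside the rim. Axes as the turntable's: z up, -x straight outward from the platter's axis (the robot's left side of the carousel), y along the rim.
- turntable: Fixed base board with feet, 300 x 290 mm, top 20 mm above the bench; origin on the platter's axis at bench level. It reaches 180 mm to -x, 120 mm to +x, 120 mm to +y, 170 mm to -y of the origin. The gap point is 107 mm to -x, the lever's pivot at x -130, y +55 mm.
- carousel: Walnut platter, 210 mm across, 26 to 54 mm above the bench, and the tin carousel on it, turning stiffly together; 234 mm high, origin on the axis at bench level. The deck (173 mm across) leaves 18 mm of platter edge bare. The canopy (203 mm across, from 146 mm up) hangs over the gap's inner side: a gripper must come in tilted, leaning outward. Not to be pushed hard.
- brake_lever (a joint): Flat steel bar lever, 14 mm wide, top 46 mm above the bench, running from its pivot in -y past the gap. Value in rad: 0 = pad on the rim, grows as the knob swings outward (-x); 0.20 = fully open at its stop, gap then about 11 mm (9 at its narrow end). About 0.07 with the 4 mm blade nipped; the bar then lies along y. It stays where left and takes about 2 N at the knob.
- pad (a point): Middle of the brake pad's face, on the lever 55 mm from the pivot: cork block 24 mm wide along the rim, 24 mm high, its top level with the platter's top.
- lever_knob (a point): Centre of the black ball knob (24 mm across, on a 10 mm post) at the lever's free end, 95 mm above the bench; nothing stands above it. It moves level on a 180 mm arc about the pivot, 36 mm from shut to fully open.
- gauge_grip (a point): Cranked gauge (about 60 g) in the rack: middle of its wooden handle, a bar 16 mm wide (its y), 12 mm thick, 72 mm long. Axes of the gauge: z up the blade; the handle leans 35 degrees from z towards -x, so its free end lies along (-0.574, 0, 0.819). It starts at the collar's top, 45 mm from this point. Home in the gap, its axes agree with the turntable's, the handle leaning outward.
- gauge_foot (a point): Middle of the foot of the cranked gauge's blade, axes as the gauge's. The steel blade is 4 mm thick (x), 16 mm wide (y), 24 mm long up to the underside of a collar 22 (x) x 18 (y) mm, 8 mm high. The gauge stands on the collar: in the rack on its top, when home in the gap on the platter's edge and the pad's top, the foot then 24 mm below the gap point.
- straight_grip (a point): Straight gauge: same blade and collar, but an upright handle; this is the handle's middle. To be left in the rack.
- rack: Fixed oak gauge block, 70 (x) x 170 (y) x 34 mm high, origin under its centre. Two slots 55 mm to either side along y hold the two gauges by their blades, in either order, with under 1 mm play each side. The gauges' axes start along the rack's.
- tractor: Orange tin tractor, about 190 x 110 x 135 mm; bystander, origin under its middle.
- gear_large: Brass gear wheel 62 mm across, 11 mm high, lying flat; bystander.
- gear_small: Brass gear wheel 40 mm across, 10 mm high, lying on the far corner of the base board; bystander.
- dish: Porcelain parts dish 90 mm across, 22 mm high; bystander.
- oiler: Amber oil bottle 42 mm across, 110 mm high; bystander.
- screwdriver: Screwdriver lying on the bench; bystander.
Not all that is in view belongs to the job. What is shaped like the part that bears gauge_grip but orange is not meant.

How it is judged:
By the outcome, as a careful person would: the job done as asked, in the order asked, and still so for the second after the job is handed in, with the robot touching nothing.
It also fails if it takes over 62 s, if anything falls off the work surface, if the arm or the gripper's body presses on something with over 40 N, if the wrist force passes 120 N, or if a joint passes its speed limit or range.

### The arm

A 6-joint arm with a two-finger parallel gripper is mounted at the origin on the work surface. World frame = base frame: x ahead of the robot, y to its left, z up, the work surface at z = 0. Lengths are in m, angles in rad, forces in N, time in s.
With the tool pointing down it reaches from about 0.3 to 0.875 m from the base axis. Payload 6.4 kg.
Tool frame: the origin (TCP) lies midway between the tips of the shut fingers; the grasp point (between the pads) lies 19 mm behind it; z points along the fingers, y is the line along which they close (so a half turn about z gives the same grasp; the last joint's range is limited). The gripper opens to 85 mm and grips with 20 to 120 N. Pads are 22 mm wide; open, the fingers measure 114 mm over their backs; the gripper's body (76 mm by 85 mm) begins 54 mm behind the grasp point. The pads swing forward as they close: fully open they stand 13 mm farther back than shut.
Start: joints at [-1.332, 0.181, 1.607, -0, 1.354, -0.206], TCP at [0.247, -0.519, 0.2] pointing down, gripper open.
Joint ranges: [-2.99, 2.99], [-0.89, 2.07], [0.3, 2.58], [-1.14, 4.28], [0, 2.63], [-3.12, 3.12]. Speed limits (rad/s): [2.57, 2.57, 3.01, 3.14, 3.14, 3.14].

### API

Orientations are given as a unit quaternion [w, x, y, z].
In Python, from bench import status, camera, ctrl gives the robot as it stands. The module is installed in compiled form; this text tells all that it offers.
- The arm moves only by the shell command python3 -m handwheel 'ROWS'. ROWS is JSON, a list that holds one entry, the list of rows, each a list of 7 numbers: the opening, from -1 (shut) to 1 (fully open), then the shift along the tool's x, y, z in cm, then the turn, a rotation vector about the tool's x, y, z in degrees. A call has 1 to 10 rows; each row is the pose to reach, as a shift and turn from the pose commanded when the call began, along the tool's axes at that moment; what a row does not reach only later rows make up. A row lasts 1/8 s, in which the tool goes at most 62.5 mm and 10.7 degrees, less where a joint would pass 70% of its speed; a pose out of reach is approached as far as the arm can. A call with a gripper value outside its range is refused whole. The fingers move at their own pace and stop on an object; the grip force is fixed at half the most. Time passes only in rows, so rows that repeat a pose let the fingers close. It gives the time, the measured TCP pose, the force, the opening and the grip force at its end, in the units of the state.
- status.get_obs(): the state, without advancing time (a new reading comes with each control period).
- camera(name): name is "side" or "top"; returns a dict with "frame" (384x512x3 uint8, blue, green, red), "depth" (384x512 float32, m along the optical axis (not along the pixel's ray), 0 where there is no reading), "fx", "fy", "cx", "cy" (pixels), "extrinsics" (4x4, takes a point from camera to world coordinates). Camera axes: x right, y down, z forward; pixel columns grow to the right and rows downward; lengths in m; the calibration is good to about 2 mm. A picture is of the moment at which its call begins.
- ctrl.hand_in(): hands the job in; it is judged then, once.
The state is a dict: "time_s": time; "q": joint angles; "dq": joint speeds; "joint_efforts": joint torques, N m; "eef_pos": TCP position; "eef_rot": TCP orientation; "wrist_force": force on the tool from outside, world axes, zero at the start; "torque": the same for the moment, N m; "opening": opening from 0.0 (shut) to 1.0 (fully open); "grasp_force": force on a finger pad.
Only numpy, scipy, OpenCV 4.12 (cv2) and the standard library are available. Lean on these libraries where they do the work, as an engineer would, in place of code of your own. Each camera call takes 0.05 s, during which the arm holds its last target. There are 200 camera calls.

## Working session

There is one attempt and no reset: what is moved stays moved. The work goes in short steps, Python scripts to look and compute and a shell command to move; the robot and the scene stay as the last step left them, time stands still between calls to the robot, and variables do not carry over. Pictures are saved under pics/ and viewed, at most 10 in all, crops included, and the job is handed in when it is done.

```bash
mkdir -p pics; cat > h.py <<'E'
import numpy as np, cv2
from bench import status, camera, ctrl
from scipy.spatial.transform import Rotation as R
def snap(n,f):
    c=camera(n); cv2.imwrite(f'pics/{f}.png',c['frame']); np.savez(f'{f}.npz',**c); return c
def load(f): return dict(np.load(f'{f}.npz'))
def pt(c,u,v,d=None):
    u0,v0=int(round(u)),int(round(v))
    if d is None: d=np.median(c['depth'][v0-1:v0+2,u0-1:u0+2])
    p=np.array([(u-c['cx'])/c['fx']*d,(v-c['cy'])/c['fy']*d,d,1]); return (c['extrinsics']@p)[:3]
def ptz(c,u,v,z):
    E=c['extrinsics'];r=E[:3,:3]@np.array([(u-c['cx'])/c['fx'],(v-c['cy'])/c['fy'],1]);o=E[:3,3]
    return o+r*(z-o[2])/r[2]
def crop(c,f,u0,v0,u1,v1,s): cv2.imwrite(f'pics/{f}.png',cv2.resize(c['frame'][v0:v1,u0:u1],None,fx=s,fy=s,interpolation=cv2.INTER_CUBIC))
def pose():
    s=status.get_obs(); q=s['eef_rot']; return np.array(s['eef_pos']),R.from_quat([q[1],q[2],q[3],q[0]])
def delta(p,Rt):
    """shift cm, rotvec deg in tool axes"""
    p0,R0=pose(); print('shift cm',np.round(R0.inv().apply(np.array(p)-p0)*100,2),'rot deg',np.round(np.degrees((R0.inv()*Rt).as_rotvec()),2))
E
python3 - <<'E'
from h import *
a=snap('top','top0');b=snap('side','side0')
cv2.imwrite('pics/both.png',np.vstack([a['frame'],b['frame']])[:, :] if 0 else np.hstack([a['frame'],b['frame']])[:,:,:] if 0 else a['frame'])
print(a['extrinsics'].round(3),b['extrinsics'].round(3),a['fx'],status.get_obs()['eef_rot'])
E
```

```text
[[-0.01  -0.991  0.137  0.325]
 [-1.     0.008 -0.02   0.023]
 [ 0.019 -0.137 -0.99   1.614]
 [ 0.     0.     0.     1.   ]] [[-0.745 -0.494  0.448 -0.056]
 [-0.667  0.552 -0.501  0.679]
 [-0.    -0.672 -0.741  1.059]
 [ 0.     0.     0.     1.   ]] 454.9842108075592 [-7.90469484e-04  9.75372523e-01  2.20562501e-01 -5.72253270e-07]
```

View pics/top0.png

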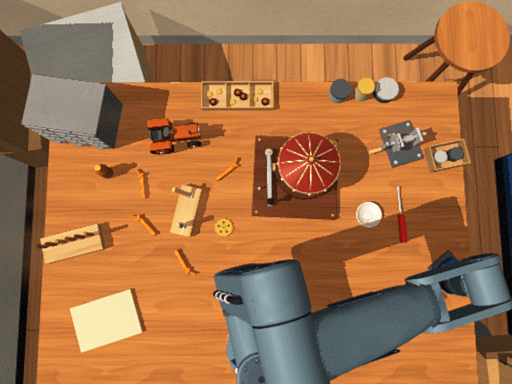

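View pics/side0.png

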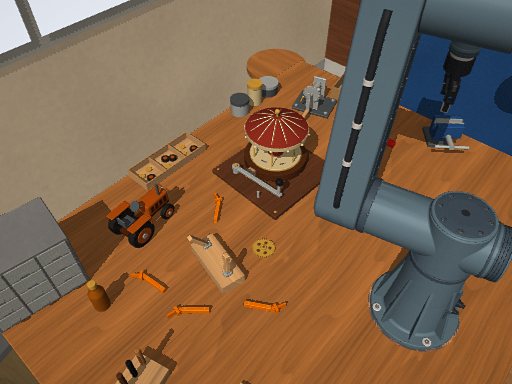

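```bash
python3 - <<'E'
from h import *
a=load('top0');b=load('side0')
A=cv2.resize(a['frame'][170:250,155:255],(500,400),interpolation=2);B=cv2.resize(b['frame'][225:300,180:255],(400,400),interpolation=2)
A=cv2.resize(a['frame'][175:245,160:220],(343,400),interpolation=2)
C=cv2.resize(a['frame'][125:225,245:350],(420,400),interpolation=2)
cv2.imwrite('pics/c1.png',np.hstack([A,B]));
B2=cv2.resize(b['frame'][95:220,205:335],(416,400),interpolation=2)
cv2.imwrite('pics/c2.png',np.hstack([C,B2])[:, :800] if 0 else cv2.resize(np.hstack([C,B2]),(794,380)))
E
```

```text
(no output)
```

View pics/c1.png

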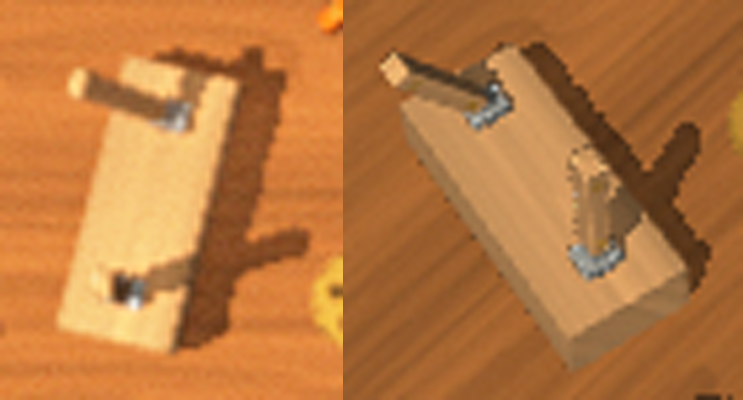

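View pics/c2.png

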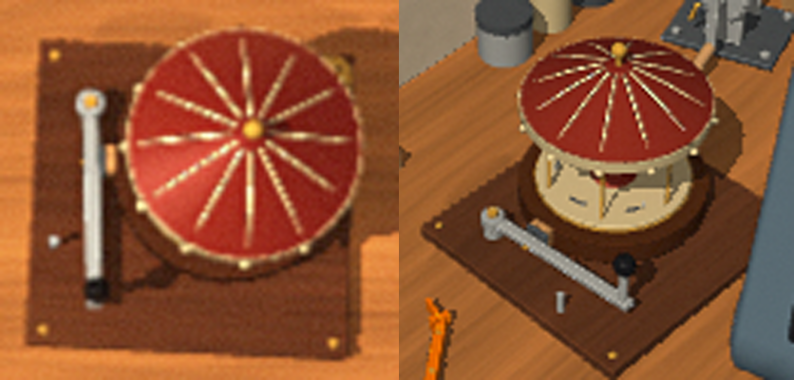

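```bash
python3 - <<'E'
from h import *
a=load('top0');b=load('side0')
P=lambda u,v,z:ptz(a,u,v,z).round(4)
k=[P(160+x/5.717,175+y/5.717,.034) for x,y in [(125,58),(240,82),(172,352),(60,327)]]
print('rack',k,np.mean(k,0)); 
for i,j in [(0,1),(3,2),(0,3),(1,2)]: d=k[j]-k[i];print(np.linalg.norm(d),np.degrees(np.arctan2(d[1],d[0])))
t=lambda x,y,z:P(245+x/3.8,125+y/3.8,z)
B=[t(40,40,.02),t(28,343,.02),t(357,357,.02)];print('board',B)
for i,j in [(0,1),(1,2)]: d=B[j]-B[i];print(np.linalg.norm(d),np.degrees(np.arctan2(d[1],d[0])))
print('knob',t(96,290,.1),'pivot',t(92,100,.05),'peak',t(252,129,.234))
print('collar',P(191.1,195.5,.042),'hend',P(173.1,189.5,.042+.066))
# side views; crop B scale 5.333 origin(180,225); B2 scale 3.2*.95=3.04 origin (205,95), offset 399
Q=lambda u,v,z:ptz(b,u,v,z).round(4)
s=lambda x,y,z:Q(205+(x-399)/3.04,95+y/3.04,z)
print('side knob',s(624,265,.095),'pivot',s(492,222,.05),'peak',s(619,49,.234),'corner front',s(613,375,.02),'left',s(424,232,.02))
r=lambda x,y,z:Q(180+(x-343)/5.333,225+y/5.333,z)
print('side rack',r(575,335,.034),r(688,268,.034),r(403,108,.034),r(513,45,.034),'collar',r(490,103,.038),'hend',r(395,68,.105))
E
```

```text
rack [array([0.5579, 0.2638, 0.034 ]), array([0.5426, 0.1935, 0.034 ]), array([0.3786, 0.2332, 0.034 ]), array([0.3942, 0.3007, 0.034 ])] [0.468325 0.2478   0.034   ]
0.07194567394916804 -102.2783076309153
0.0692792176630193 -103.01321327925864
0.16780732999484851 167.29713157384145
0.16873674762777666 166.39200506629606
board [array([0.7383, 0.0043, 0.02  ]), array([0.4514, 0.018 , 0.02  ]), array([ 0.4357, -0.2864,  0.02  ])]
0.2872269137807249 177.26609840175792
0.304804609545197 -92.95252089853545
knob [ 0.4913 -0.0421  0.1   ] pivot [ 0.6734 -0.0429  0.05  ] peak [ 0.6075 -0.1653  0.234 ]
collar [0.5202 0.2302 0.042 ] hend [0.5326 0.2814 0.108 ]
side knob [ 0.4949 -0.0415  0.095 ] pivot [ 0.6655 -0.0297  0.05  ] peak [ 0.6073 -0.1603  0.234 ] corner front [0.4503 0.0244 0.02  ] left [0.7316 0.0098 0.02  ]
side rack [0.3956 0.3007 0.034 ] [0.3799 0.2362 0.034 ] [0.5581 0.2654 0.034 ] [0.5443 0.1977 0.034 ] collar [0.5239 0.2342 0.038 ] hend [0.5365 0.2802 0.105 ]
```

```bash
cat >> h.py <<'E'
def cloud(c):
    v,u=np.mgrid[:384,:512]; d=c['depth']; P=np.stack([(u-c['cx'])/c['fx']*d,(v-c['cy'])/c['fy']*d,d,np.ones_like(d)],-1)@c['extrinsics'].T
    return P[...,:3]
rz=lambda deg:R.from_euler('z',deg,degrees=True)
O=np.array([.609,-.167,0]); psi=-92.85
def tt(x,y,z): return O+rz(psi).apply([x,y,z])
E
python3 - <<'E'
from h import *
from scipy.optimize import least_squares
a=load('top0');b=load('side0')
for n,c in (('top',a),('side',b)):
    P=cloud(c); L=(P-O)@rz(psi).as_matrix()
    r=np.hypot(L[...,0],L[...,1])
    for lo,hi,z,rad in ((.049,.059,.054,.105),(.143,.152,.147,.1015)):
        m=(abs(P[...,2]-z)<.005)&(r>.06)&(r<.125)&(c['depth']>0)&(L[...,0]>-.118)
        q=L[m]; ang=np.degrees(np.arctan2(q[:,1],q[:,0])); rr=np.hypot(q[:,0],q[:,1])
        print(n,z,m.sum(),[(k,round(rr[(ang//20*20)==k].max()*1000,1),int((ang//20*20==k).sum())) for k in range(-180,180,20) if (ang//20*20==k).sum()>3])
    m=(abs(P[...,2]-.045)<.006)&(abs(L[...,0]+.13)<.03)&(L[...,1]<.07)&(L[...,1]>-.12)
    q=L[m]; 
    if len(q)>10: print('bar',len(q),np.polyfit(q[:,1],q[:,0],1),q.mean(0),np.median(q[:,2]))
    m=(P[...,2]>.08)&(P[...,2]<.115)&(abs(L[...,0]+.125)<.05)&(abs(L[...,1]+.125)<.03)
    print('knob',L[m].mean(0),L[m].max(0),L[m].min(0),m.sum())
    m=(abs(P[...,2]-.02)<.004)&(L[...,0]>-.2)&(L[...,0]<.14)&(abs(L[...,1])<.2)
    print('board',L[m].min(0),L[m].max(0),m.sum())
p1=tt(-.09,-.24,.2);k=pose();print(p1,k[0])
Rt=R.from_euler('z',-2.85,degrees=True)*R.from_rotvec([np.pi,0,0])
for p in ([.38,-.08,.2],[.492,-.041,.15],[.492,-.041,.08]): delta(p,Rt)
E
```

```text
top 0.054 278 [(-180, np.float64(115.3), 40), (-160, np.float64(104.8), 40), (-140, np.float64(102.9), 45), (-120, np.float64(102.9), 39), (-100, np.float64(102.3), 37), (-80, np.float64(101.7), 28), (-60, np.float64(100.5), 13), (160, np.float64(117.1), 31)]
top 0.147 14 [(-120, np.float64(103.3), 4)]
bar 204 [-0.02739769 -0.12586317] [-0.125422   -0.01610249  0.04578663] 0.045848962550761985
knob [-0.12032731 -0.12215426  0.10289426] [-0.10961004 -0.11194397  0.11372511] [-0.13027926 -0.13286497  0.09587431] 39
board [-0.18232937 -0.16798023  0.01600914] [0.11745595 0.12332898 0.02398561] 2288
side 0.054 613 [(-180, np.float64(117.2), 65), (-160, np.float64(105.9), 66), (-140, np.float64(104.9), 69), (-120, np.float64(103.9), 62), (-100, np.float64(102.3), 58), (-80, np.float64(100.3), 44), (-60, np.float64(99.5), 42), (-40, np.float64(101.5), 30), (100, np.float64(108.3), 27), (120, np.float64(108.8), 42), (140, np.float64(108.7), 40), (160, np.float64(118.0), 68)]
side 0.147 9 []
bar 265 [-0.04910644 -0.1278219 ] [-0.12663592 -0.02415136  0.04634371] 0.04668206000253239
knob [-0.12394222 -0.12232703  0.10095973] [-0.11108269 -0.10986625  0.1108409 ] [-0.13353262 -0.13029631  0.08009814] 53
board [-0.18463344 -0.16770028  0.01601846] [0.12097231 0.12490159 0.02399698] 2334
[ 0.37377177 -0.06517819  0.2       ] [ 0.24729316 -0.51850471  0.19968262]
shift cm [ 3.085e+01 -3.387e+01  3.000e-02] rot deg [-0.09  0.   28.33]
shift cm [ 42.63 -32.57   5.03] rot deg [-0.09  0.   28.33]
shift cm [ 42.63 -32.56  12.03] rot deg [-0.09  0.   28.33]
```

```bash
python3 - <<'E'
from h import *
from scipy.optimize import minimize
sg=lambda t:1/(1+np.exp(-np.clip(t/.0012,-40,40)))
for n in ('top0','side0'):
    c=load(n);P=cloud(c).reshape(-1,3);P=P[c['depth'].ravel()>0]
    P=P[np.hypot(*(P[:,:2]-O[:2]).T)<.27]
    bo=P[abs(P[:,2]-.02)<.005];be=P[abs(P[:,2])<.006]
    def ins(q,p):
        L=(q-np.r_[p[0],p[1],0])@rz(p[2]*100).as_matrix()
        return np.minimum.reduce([L[:,0]+.18,.12-L[:,0],L[:,1]+.17,.12-L[:,1]])
    f=lambda p:sg(-ins(bo,p)).sum()+sg(ins(be,p)).sum()
    r=minimize(f,[O[0],O[1],psi/100],method='Nelder-Mead',options=dict(initial_simplex=np.array([[.609,-.167,-.9285],[.615,-.167,-.9285],[.609,-.161,-.9285],[.609,-.167,-.92]]),xatol=1e-5))
    print(n,'board',r.x.round(4),r.fun,len(bo),len(be))
    L=(P-O)@rz(psi).as_matrix(); s=(L[:,0]>-.1)|(L[:,1]<-.05)
    d=np.hypot(L[:,0],L[:,1]); pl=P[s&(abs(P[:,2]-.054)<.004)&(d<.115)&(d>.06)];lo=P[s&(P[:,2]<.03)&(d<.17)]
    g=lambda p:sg(np.hypot(*(pl[:,:2]-p).T)-.105).sum()+sg(.105-np.hypot(*(lo[:,:2]-p).T)).sum()
    r=minimize(g,O[:2],method='Nelder-Mead',options=dict(initial_simplex=[[.609,-.167],[.614,-.167],[.609,-.162]],xatol=1e-5))
    print('platter',r.x.round(4),r.fun,len(pl),len(lo))
E
```

```text
top0 board [ 0.6123 -0.1663 -0.9319] 200.4079358727686 2742 8986
platter [ 0.6138 -0.1661] 38.89960672059868 196 2609
side0 board [ 0.6137 -0.1653 -0.9303] 313.10943721327993 2658 4607
platter [ 0.6135 -0.1651] 110.77156026474694 477 1737
```

```bash
python3 -m handwheel '[[[1,6,-6.8,0,0,0,7],[1,12,-13.5,0,0,0,14],[0.5,18,-20,0,0,0,21],[0.2,24,-27,0,0,0,28.3],[0,30.8,-33.9,0,0,0,28.3],[0,30.8,-33.9,0,0,0,28.3],[0,36,-33.4,2,0,0,28.3],[0,42.5,-32.6,5,0,0,28.3],[0,42.5,-32.6,5,0,0,28.3]]]'; python3 -m handwheel '[[[0,0,0,0,0,0,0]]]'
```

```text
time_s: 1.23
eef_pos: [0.4909, -0.0412, 0.1508]
eef_rot: [0.0, 1.0, -0.024, 0.001]
wrist_force: [1.5, -1.5, 0.9]
opening: 0.5
grasp_force: 0.0
time_s: 1.35
eef_pos: [0.4895, -0.0397, 0.1477]
eef_rot: [-0.001, 1.0, -0.022, -0.003]
wrist_force: [-0.2, -0.8, -0.4]
opening: 0.501
grasp_force: 0.0
```

```bash
python3 -m handwheel '[[[-0.1,0.5,0,3,0,0,0],[-0.2,0.5,0,6.8,0,0,0],[-0.2,0.5,0,6.8,0,0,0],[-0.2,0.5,0,6.8,0,0,0]]]'; python3 -m handwheel '[[[-0.2,0,-0.7,0,0,0,0],[-0.2,0,-1.4,0,0,0,0],[-0.2,0,-2.1,0,0,0,0],[-0.2,0,-2.8,0,0,0,0],[-0.2,0,-3.2,0,0,0,0],[-0.2,0,-3.2,0,0,0,0]]]'; python3 - <<'E'
from h import *
sed=None
c=snap('side','s2');t=snap('top','t2')
A=cv2.resize(c['frame'][130:220,205:335],(560,388),interpolation=2)
cv2.imwrite('pics/v2.png',A)
E
```

```text
time_s: 1.85
eef_pos: [0.4949, -0.0438, 0.0845]
eef_rot: [0.0, 1.0, -0.025, 0.001]
wrist_force: [-0.5, 0.3, 0.1]
opening: 0.402
grasp_force: 0.0
time_s: 2.6
eef_pos: [0.496, -0.0108, 0.083]
eef_rot: [-0.0, 1.0, -0.024, -0.0]
wrist_force: [0.1, 0.6, 0.7]
opening: 0.4
grasp_force: 0.0
```

View pics/v2.png

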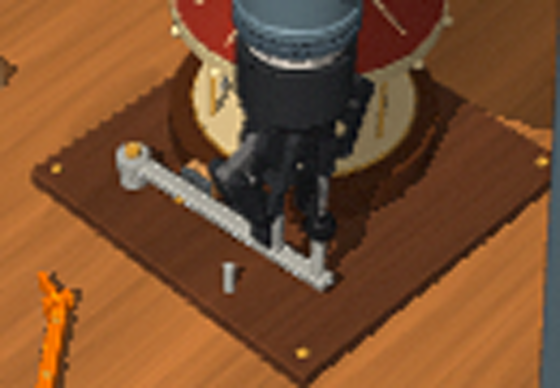

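```bash
python3 -m handwheel '[[[-0.2,0,-0.5,0,0,0,0],[-0.2,0,-0.8,0,0,0,0],[-0.2,0,-0.8,0,0,0,0]]]';python3 -m handwheel '[[[-0.2,0,-0.4,0,0,0,0],[-0.2,0,-0.4,0,0,0,0]]]'; python3 - <<'E'
from h import *
sed=None
c=snap('side','s3');t=snap('top','t3')
A=cv2.resize(c['frame'][130:220,205:335],(560,388),interpolation=2)
cv2.imwrite('pics/v3.png',A)
E
```

```text
time_s: 3.08
eef_pos: [0.4964, -0.0029, 0.083]
eef_rot: [-0.0, 1.0, -0.024, -0.0]
wrist_force: [0.2, -0.5, 0.0]
opening: 0.404
grasp_force: 0.0
time_s: 3.32
eef_pos: [0.4966, 0.0011, 0.083]
eef_rot: [-0.0, 1.0, -0.024, -0.0]
wrist_force: [0.8, 0.1, -0.1]
opening: 0.4
grasp_force: 0.0
```

View pics/v3.png

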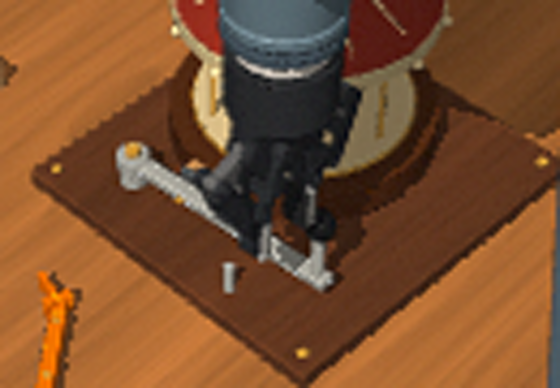

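```bash
sed -i 's/^O=.*; psi=.*/O=np.array([.6133,-.1657,0]); psi=-93.1/' h.py; python3 - <<'E'
from h import *
for n in ('side0','s2','s3','top0','t3'):
    c=load(n);P=cloud(c);L=(P-O)@rz(psi).as_matrix()
    m=(abs(L[...,2]-.046)<.004)&(L[...,0]<-.105)&(L[...,0]>-.175)&(L[...,1]<.04)&(L[...,1]>-.15)
    q=L[m];
    if len(q)>10: print(n,len(q),np.polyfit(q[:,1],q[:,0],1))
    m=(c['frame'].max(2)<50)&(abs(L[...,0]+.13)<.07)&(abs(L[...,1]+.125)<.03)&(L[...,2]>.07)&(L[...,2]<.112)
    v,u=np.nonzero(m);print(n,len(u),u.mean() if len(u) else 0,v.mean() if len(v) else 0,L[m].mean(0),L[m].min(0),L[m].max(0))
E
```

```text
side0 204 [-0.04246582 -0.12776101]
side0 47 278.74468085106383 181.53191489361703 [-0.12163789 -0.12720753  0.10251185] [-0.13147438 -0.13505052  0.09027747] [-0.10900925 -0.11462183  0.1108409 ]
s2 180 [-0.03397678 -0.12754384]
s2 37 278.7027027027027 182.1891891891892 [-0.12332927 -0.12863172  0.10199046] [-0.13035205 -0.13671587  0.09221596] [-0.1097747  -0.1178555   0.11039881]
s3 131 [-0.04512832 -0.12873541]
s3 41 279.1463414634146 181.82926829268294 [-0.12150484 -0.12873578  0.10227311] [-0.13207805 -0.13553125  0.09327121] [-0.10862882 -0.11736426  0.10946724]
top0 137 [-0.02500013 -0.12512213]
top0 27 270.55555555555554 200.77777777777777 [-0.11604601 -0.12697456  0.10267639] [-0.12490438 -0.13536126  0.09587431] [-0.10753064 -0.11666095  0.10937109]
t3 56 [-0.06385903 -0.1248686 ]<stdin>:8: RuntimeWarning: Mean of empty slice.
  ret = um.true_divide(
Traceback (most recent call last):
ValueError: zero-size array to reduction operation minimum which has no identity
```

```bash
python3 - <<'E'
from h import *
c=load('s3');P=cloud(c);p,r=pose();print(p)
L=(P-p)@r.as_matrix()
m=(abs(L[...,0])<.04)&(abs(L[...,1])<.08)&(L[...,2]>-.04)&(P[...,2]>.058)&(c['frame'].max(2)<60)
q=L[m]*1000
H,ye,ze=np.histogram2d(q[:,1],q[:,2],bins=[np.arange(-60,61,6),np.arange(-40,41,5)])
print(ze);
for a,b in zip(ye,H): print(int(a),b.astype(int), q[(q[:,1]>=a)&(q[:,1]<a+6),0].mean().round(0) if b.sum() else '')
A=cv2.resize(c['frame'][160:200,240:300],(780,520),interpolation=2);cv2.imwrite('pics/v4.png',A)
E
```

```text
[0.49661579 0.00091686 0.08304236]
[-40 -35 -30 -25 -20 -15 -10  -5   0   5  10  15  20  25  30  35  40]
-60 [0 0 0 0 0 0 0 0 0 0 0 0 0 0 0 0] 
-54 [0 0 0 0 0 0 0 0 0 0 0 0 0 0 0 0] 
-48 [0 0 0 0 0 0 0 0 0 0 0 0 0 0 0 0] 
-42 [0 0 0 0 0 0 0 0 0 0 0 0 0 0 0 0] 
-36 [0 0 0 0 0 0 0 0 0 0 0 0 0 0 0 0] 
-30 [0 0 0 0 0 0 0 0 0 0 0 0 0 0 0 0] 
-24 [0 0 0 0 0 0 0 0 0 0 0 0 0 0 0 0] 
-18 [0 0 0 0 0 0 0 0 0 0 0 0 0 0 0 0] 
-12 [0 0 0 0 0 0 0 0 0 0 0 0 0 0 0 0] 
-6 [0 0 0 0 0 0 0 0 0 0 0 0 0 0 0 0] 
0 [0 0 0 0 0 0 0 0 0 0 0 0 0 0 0 0] 
6 [0 0 0 0 0 0 0 0 0 0 0 0 0 0 0 0] 
12 [5 1 0 0 0 0 0 0 0 0 0 0 0 0 0 0] 2.0
18 [1 0 0 0 0 0 0 0 0 0 0 0 0 0 0 0] -9.0
24 [0 0 0 1 1 2 0 0 0 0 0 0 0 0 0 0] -1.0
30 [0 0 0 5 2 4 0 0 0 0 0 0 0 0 0 0] -5.0
36 [0 0 2 7 3 1 0 0 0 0 0 0 0 0 0 0] -4.0
42 [0 0 1 4 2 2 0 0 0 0 0 0 0 0 0 0] -5.0
48 [0 0 0 2 2 0 0 0 0 0 0 0 0 0 0 0] 2.0
54 [0 0 0 0 0 0 0 0 0 0 0 0 0 0 0 0]
```

View pics/v4.png

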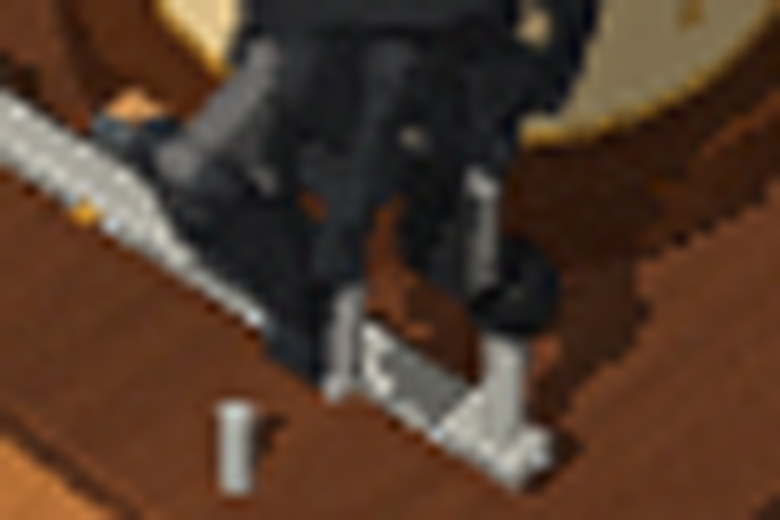

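```bash
python3 - <<'E'
from h import *
c=load('s3')
for u,v in ((277.3,183),(266.2,190),(280,182)):
    for z in (.07,.08,.09,.1,.11): print(u,z,ptz(c,u,v,z).round(3))
print(c['depth'][176:188,272:284].round(3))
E
```

```text
277.3 0.07 [ 0.511 -0.054  0.07 ]
277.3 0.08 [ 0.505 -0.047  0.08 ]
277.3 0.09 [ 0.499 -0.039  0.09 ]
277.3 0.1 [ 0.494 -0.032  0.1  ]
277.3 0.11 [ 0.488 -0.024  0.11 ]
266.2 0.07 [ 0.517 -0.009  0.07 ]
266.2 0.08 [ 0.511 -0.002  0.08 ]
266.2 0.09 [0.506 0.005 0.09 ]
266.2 0.1 [0.5   0.012 0.1  ]
266.2 0.11 [0.494 0.019 0.11 ]
280 0.07 [ 0.507 -0.063  0.07 ]
280 0.08 [ 0.502 -0.055  0.08 ]
280 0.09 [ 0.496 -0.048  0.09 ]
280 0.1 [ 0.49 -0.04  0.1 ]
280 0.11 [ 0.485 -0.033  0.11 ]
[[1.277 1.276 1.271 1.266 1.266 1.27  1.4   1.402 1.402 1.396 1.406 1.398]
 [1.285 1.277 1.275 1.268 1.269 1.278 1.402 1.404 1.409 1.403 1.407 1.407]
 [1.283 1.283 1.277 1.277 1.271 1.277 1.319 1.321 1.322 1.406 1.41  1.41 ]
 [1.291 1.287 1.284 1.272 1.274 1.284 1.312 1.31  1.31  1.318 1.413 1.417]
 [1.292 1.287 1.279 1.274 1.278 1.283 1.312 1.311 1.31  1.31  1.317 1.415]
 [1.294 1.289 1.287 1.282 1.285 1.283 1.31  1.31  1.312 1.314 1.313 1.428]
 [1.427 1.425 1.29  1.283 1.286 1.308 1.309 1.311 1.306 1.31  1.315 1.418]
 [1.418 1.418 1.417 1.318 1.311 1.304 1.305 1.308 1.307 1.313 1.316 1.418]
 [1.416 1.419 1.416 1.416 1.315 1.314 1.308 1.304 1.311 1.318 1.416 1.416]
 [1.412 1.418 1.415 1.413 1.417 1.313 1.312 1.315 1.315 1.412 1.42  1.415]
 [1.409 1.408 1.413 1.411 1.415 1.329 1.333 1.326 1.332 1.409 1.409 1.408]
 [1.374 1.404 1.407 1.41  1.409 1.335 1.332 1.325 1.409 1.41  1.405 1.409]]
```

```bash
python3 -m handwheel '[[[-0.2,0,0,-4,0,0,0],[-0.2,-0.3,4.1,-4,0,0,0],[-0.2,-0.3,4.1,-4,0,0,0],[-0.2,-0.3,4.1,0,0,0,0],[-0.2,-0.3,4.1,2.3,0,0,0],[-0.2,-0.3,4.1,2.3,0,0,0]]]'; python3 -m handwheel '[[[-0.2,0,-0.8,0,0,0,0],[-0.2,0,-1.6,0,0,0,0],[-0.2,0,-2.4,0,0,0,0],[-0.2,0,-3.2,0,0,0,0],[-0.2,0,-3.2,0,0,0,0]]]'; python3 - <<'E'
from h import *
c=snap('side','s4');P=cloud(c);L=(P-O)@rz(psi).as_matrix()
m=(abs(L[...,2]-.046)<.004)&(L[...,0]<-.105)&(L[...,0]>-.175)&(L[...,1]<.04)&(L[...,1]>-.15)
q=L[m];print(np.polyfit(q[:,1],q[:,0],1))
A=cv2.resize(c['frame'][145:205,225:305],(720,540),interpolation=2);cv2.imwrite('pics/v5.png',A)
E
```

```text
time_s: 4.18
eef_pos: [0.4895, -0.0389, 0.058]
eef_rot: [-0.001, 1.0, -0.025, -0.002]
wrist_force: [-0.2, -0.3, 1.4]
opening: 0.398
grasp_force: 0.0
time_s: 4.8
eef_pos: [0.4936, -0.0071, 0.0604]
eef_rot: [-0.0, 1.0, -0.024, 0.001]
wrist_force: [-0.6, -0.7, 0.0]
opening: 0.397
grasp_force: 0.0
[ 0.12420705 -0.13643935]
```

View pics/v5.png

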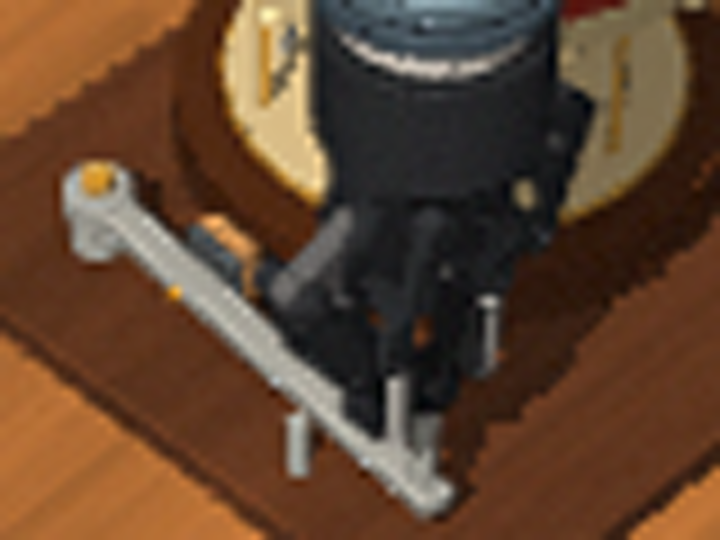

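```bash
python3 -m handwheel '[[[-0.2,0,-0.2,0,0,0,0],[-0.2,0,-0.4,0,0,0,0]]]';python3 -m handwheel '[[[-0.2,0,-0.2,0,0,0,0],[-0.2,0,-0.4,0,0,0,0]]]'; python3 -m handwheel '[[[-0.2,0,-0.2,0,0,0,0],[-0.2,0,-0.3,0,0,0,0]]]'
```

```text
time_s: 5.1
eef_pos: [0.4936, -0.0042, 0.0601]
eef_rot: [0.0, 1.0, -0.025, 0.0]
wrist_force: [0.4, -1.9, 0.0]
opening: 0.4
grasp_force: 0.9
time_s: 5.35
eef_pos: [0.4939, -0.0014, 0.0602]
eef_rot: [0.001, 1.0, -0.024, 0.0]
wrist_force: [-0.5, -11.3, -1.4]
opening: 0.397
grasp_force: 5.9
time_s: 5.6
eef_pos: [0.4939, -0.001, 0.0601]
eef_rot: [0.004, 1.0, -0.024, 0.0]
wrist_force: [-1.5, -22.1, -1.8]
opening: 0.4
grasp_force: 10.7
```

```bash
python3 -m handwheel '[[[-0.2,0,0.5,0,0,0,0],[-0.2,0,0.5,0,0,0,0],[-0.2,0,0.5,-6,0,0,0],[-0.2,0,-4,-12,0,0,0],[-0.2,0,-9,-14,0,0,0],[-0.2,0,-12,-14,0,0,0],[-0.2,0,-12,-14,0,0,0],[-0.2,0,-12,-14,0,0,0]]]'
python3 - <<'E'
from h import *
c=snap('side','s5');t=snap('top','t5');p,r=pose();print(p,status.get_obs()['q'])
for n,k in (('side',c),('top',t)):
    P=cloud(k);L=(P-p)@r.as_matrix()
    m=(abs(L[...,0])<.03)&(abs(L[...,1])<.07)&(L[...,2]>-.06)&(L[...,2]<.03)&(k['depth']>0)
    q=L[m]*1000
    for s in (-1,1):
        w=q[q[:,1]*s>0]; 
        if len(w): w=w[np.argsort(-w[:,2])][:10];print(n,s,len(w),w.round(0).tolist())
# lever
P=cloud(t)
for k in (c,t):
    L=(cloud(k)-O)@rz(psi).as_matrix()
    m=(abs(L[...,2]-.046)<.004)&(L[...,0]<-.105)&(L[...,0]>-.175)&(L[...,1]<.04)&(L[...,1]>-.15)
    q=L[m];print('lever',np.polyfit(q[:,1],q[:,0],1))
E
```

```text
time_s: 6.6
eef_pos: [0.499, 0.1228, 0.1994]
eef_rot: [0.0, 1.0, -0.024, -0.001]
wrist_force: [-0.6, 0.1, -0.6]
opening: 0.402
grasp_force: 0.0
[0.49921013 0.12208679 0.19942505] [ 8.64479717e-03  4.53457767e-02  1.75853045e+00 -9.77994237e-05
  1.33902091e+00  1.62953561e+00]
side -1 10 [[-4.0, -26.0, -35.0], [-8.0, -23.0, -36.0], [-7.0, -25.0, -36.0], [-9.0, -20.0, -38.0], [-7.0, -25.0, -39.0], [-8.0, -23.0, -40.0], [7.0, -30.0, -41.0], [-6.0, -28.0, -41.0], [1.0, -31.0, -42.0], [4.0, -29.0, -42.0]]
side 1 10 [[-4.0, 16.0, -33.0], [4.0, 17.0, -34.0], [5.0, 14.0, -35.0], [-2.0, 15.0, -36.0], [-8.0, 16.0, -36.0], [-8.0, 20.0, -36.0], [8.0, 14.0, -37.0], [4.0, 17.0, -37.0], [6.0, 15.0, -38.0], [10.0, 16.0, -38.0]]
top 1 2 [[-11.0, 21.0, -38.0], [-11.0, 18.0, -39.0]]
lever [ 0.16746627 -0.13550671]
lever [ 0.1440881  -0.13592003]
```

```bash
python3 -m handwheel '[[[-0.6,0,0,-4,0,0,0],[-1,0,0,-8,0,0,0],[-1,0,0,-8,0,0,0],[-1,0,0,-8,0,0,0],[-1,0,0,-8,0,0,0]]]'
cat >> h.py <<'E'
def tool(ps): 
    g=rz(ps).as_matrix(); z=g@[.5736,0,-.8192]; y=g[:,1]; return R.from_matrix(np.stack([np.cross(y,z),y,z],1))
def tips(k,zmax=.03):
    p,r=pose();L=(cloud(k)-p)@r.as_matrix()
    m=(abs(L[...,0])<.03)&(abs(L[...,1])<.07)&(L[...,2]>-.08)&(L[...,2]<zmax)&(k['depth']>0)
    q=L[m]*1000;q=q[np.argsort(-q[:,2])][:14];return q.round(0).tolist()
RC=np.array([.4690,.2480,0]); pr=-102.9
def gauge(x,y,z): return RC+rz(pr).apply([x,.055+y,z])
E
python3 - <<'E'
from h import *
c=snap('side','s6');print(tips(c))
G=gauge(-.0258,0,.034+.008+.0369);h=rz(pr).apply([-.5736,0,.8192]);print('grip',G,'end',G+.036*h)
delta(G+.12*h,tool(pr))
# gauge cloud check
for n in('side0','top0'):
    k=load(n);P=cloud(k);L=(P-RC)@rz(pr).as_matrix()
    m=(abs(L[...,1]-.055)<.02)&(L[...,2]>.07)&(L[...,2]<.12)&(abs(L[...,0]+.04)<.06)
    q=L[m];print(n,len(q),q.mean(0),np.polyfit(q[:,2],q[:,0],1),q[:,1].min(),q[:,1].max(),q[:,2].max())
E
```

```text
time_s: 7.32
eef_pos: [0.4988, 0.1224, 0.2784]
eef_rot: [0.0, 1.0, -0.025, -0.001]
wrist_force: [-0.6, 0.5, -0.2]
opening: 0.004
grasp_force: 0.0
[[-1.0, -6.0, -32.0], [-6.0, -7.0, -33.0], [-9.0, 0.0, -36.0], [-8.0, -6.0, -37.0], [-9.0, 4.0, -37.0], [-8.0, -2.0, -38.0], [-11.0, -5.0, -38.0], [-8.0, -9.0, -39.0], [-5.0, 11.0, -40.0], [-1.0, -12.0, -40.0], [-8.0, 4.0, -40.0], [-9.0, -6.0, -41.0], [-6.0, -13.0, -41.0], [-10.0, -0.0, -41.0]]
grip [0.52837172 0.26087008 0.0789    ] end [0.53298174 0.28099851 0.1083912 ]
shift cm [  3.49 -20.74  10.12] rot deg [-24.46 -28.93 -77.23]
side0 91 [-0.0357817   0.05382972  0.09383153] [-0.71601645  0.03140322] 0.047694626689728056 0.06611855638481759 0.11329837990108904
top0 59 [-0.0344515   0.05574071  0.09387676] [-0.75206947  0.03615034] 0.04805926464642993 0.06448873071936644 0.11774868844218234
```

```bash
python3 -m handwheel '[[[0,0,-2,0,-2.7,-3.2,-8.6],[0,0.5,-5,1,-5.4,-6.4,-17.2],[0,1,-7.5,2,-8.2,-9.6,-25.7],[0,1.5,-10,3,-10.9,-12.8,-34.3],[0,2,-12.5,4,-13.6,-16.1,-42.9],[0,2.5,-15,5,-16.3,-19.3,-51.5],[0,3,-18,6,-19,-22.5,-60],[0,3.5,-20.7,7,-21.7,-25.7,-68.6],[0,3.5,-20.7,9,-24.5,-28.9,-77.2],[0,3.5,-20.7,10.1,-24.5,-28.9,-77.2]]]'
python3 -m handwheel '[[[0,0,0,0,0,0,0],[0,0,0,0,0,0,0]]]'
python3 - <<'E'
from h import *
c=snap('side','s7');t=snap('top','t7');print(tips(c),tips(t))
G=gauge(-.0258,0,.0789);h=rz(pr).apply([-.5736,0,.8192])
print(status.get_obs()['q']);delta(G-.049*h,tool(pr))
cv2.imwrite('pics/v6.png',np.hstack([cv2.resize(c['frame'][180:300,160:270],(400,436),interpolation=2),cv2.resize(t['frame'][140:260,140:250],(400,436),interpolation=2)]))
E
```

```text
time_s: 8.62
eef_pos: [0.5427, 0.3286, 0.1752]
eef_rot: [0.188, 0.745, 0.595, -0.236]
wrist_force: [-0.4, -1.2, -0.5]
opening: 0.496
grasp_force: 0.0
time_s: 8.88
eef_pos: [0.5456, 0.3271, 0.1804]
eef_rot: [0.188, 0.748, 0.593, -0.233]
wrist_force: [0.2, -0.2, 0.2]
opening: 0.498
grasp_force: 0.0
[[-5.0, 24.0, -34.0], [9.0, 25.0, -34.0], [-7.0, 26.0, -35.0], [5.0, 24.0, -35.0], [-2.0, 23.0, -35.0], [1.0, 23.0, -35.0], [-10.0, -26.0, -36.0], [-5.0, 24.0, -37.0], [-6.0, -26.0, -37.0], [2.0, 23.0, -38.0], [-11.0, 24.0, -39.0], [7.0, 25.0, -40.0], [-0.0, 24.0, -40.0], [-7.0, 24.0, -40.0]] [[-1.0, 21.0, -36.0], [-8.0, -23.0, -36.0], [-10.0, 22.0, -37.0], [-6.0, 21.0, -38.0], [-11.0, -26.0, -38.0], [-4.0, -30.0, -39.0], [-7.0, -24.0, -39.0], [-8.0, -27.0, -39.0], [-6.0, -21.0, -40.0], [-5.0, 30.0, -40.0], [-2.0, 30.0, -41.0], [-6.0, 33.0, -41.0], [-14.0, 24.0, -41.0], [-10.0, 24.0, -42.0]]
[ 0.57524893  0.71603177  1.03477832 -0.42690315  1.82763509  0.78740802]
shift cm [ 0.17 -0.27 17.18] rot deg [ 0.2  -0.15 -0.3 ]
```

View pics/v6.png

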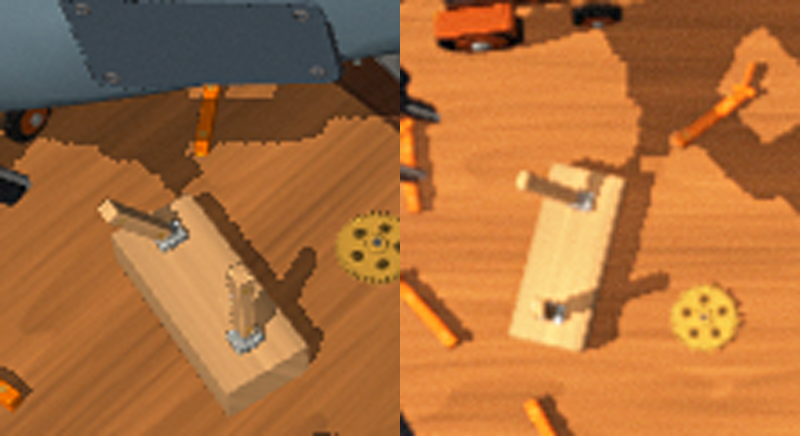

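```bash
python3 -m handwheel '[[[0,0.1,-0.1,4,0,0,0],[0,0.1,-0.1,8,0,0,0],[0,0.1,-0.1,11,0,0,0],[0,0.1,-0.1,13,0,0,0],[0,0.1,-0.1,13,0,0,0]]]'
python3 - <<'E'
from h import *
c=snap('side','s8');t=snap('top','t8');p,r=pose()
G=gauge(-.0258,0,.0789);h=rz(pr).apply([-.5736,0,.8192]);delta(G-.049*h,tool(pr))
for k in(c,t):
    L=(cloud(k)-p)@r.as_matrix()
    b=k['frame'].astype(int); m=(abs(L[...,0])<.025)&(abs(L[...,1])<.02)&(L[...,2]>-.05)&(L[...,2]<.06)&(b[...,2]>b[...,0]+25)
    q=L[m]*1000;print(len(q));
    if len(q):print(q.mean(0).round(1),np.percentile(q,[3,97],axis=0).round(0))
E
```

```text
time_s: 9.6
eef_pos: [0.5273, 0.2552, 0.0716]
eef_rot: [0.188, 0.746, 0.594, -0.235]
wrist_force: [0.6, -0.3, 0.1]
opening: 0.502
grasp_force: 0.0
shift cm [-0.02 -0.14  4.21] rot deg [ 0.25 -0.12 -0.18]
232
[-0.3 -2.7 30. ] [[-19. -18. -41.]
 [ 23.  18.  59.]]
222
[-0.2 -0.6 23.8] [[-17. -18. -43.]
 [ 22.  18.  59.]]
```

```bash
python3 -m handwheel '[[[0,0,-0.1,2,0,0,0],[0,0,-0.1,4.0,0,0,0],[0,0,-0.1,4.0,0,0,0],[-0.4,0,-0.1,4.0,0,0,0],[-0.4,0,-0.1,4,0,0,0]]]'
python3 - <<'E'
from h import *
c=snap('side','s9');t=snap('top','t9');p,r=pose();print(tips(c,-.02)[:6])
for k in(c,t):
    L=(cloud(k)-p)@r.as_matrix()
    b=k['frame'].astype(int); m=(abs(L[...,0])<.015)&(abs(L[...,1])<.013)&(L[...,2]>-.09)&(L[...,2]<-.01)&(b[...,2]>b[...,0]+25)
    q=L[m]*1000;print(len(q));
    if len(q):print(q.mean(0).round(1),np.percentile(q,[3,97],axis=0).round(0))
cv2.imwrite('pics/v7.png',np.hstack([cv2.resize(c['frame'][200:290,170:260],(400,400),interpolation=2),cv2.resize(t['frame'][160:250,140:230],(400,400),interpolation=2)]))
E
python3 -m handwheel '[[[-1,0,0,0,0,0,0],[-1,0,0,0,0,0,0],[-1,0,0,0,0,0,0],[-1,0,0,0,0,0,0]]]'
```

```text
time_s: 10.32
eef_pos: [0.5222, 0.2345, 0.0397]
eef_rot: [0.189, 0.746, 0.594, -0.233]
wrist_force: [-0.2, -1.2, 0.1]
opening: 0.299
grasp_force: 0.0
[[-4.0, 3.0, -21.0], [-6.0, 4.0, -28.0], [-4.0, 4.0, -30.0], [-7.0, -15.0, -31.0], [-5.0, 6.0, -34.0], [-6.0, 18.0, -34.0]]
14
[ -4.2   5.7 -39.7] [[-10.  -2. -67.]
 [  2.  11. -14.]]
88
[ -2.7   1.  -53. ] [[ -8.  -7. -87.]
 [  3.   8. -12.]]
time_s: 10.92
eef_pos: [0.522, 0.2342, 0.0395]
eef_rot: [0.189, 0.746, 0.594, -0.234]
wrist_force: [0.0, 2.1, 3.6]
opening: 0.182
grasp_force: 58.3
```

View pics/v7.png

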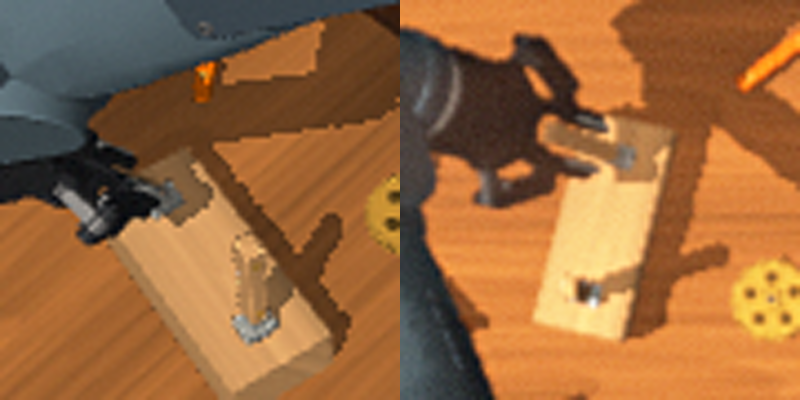

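```bash
python3 -m handwheel '[[[-1,-0.57,0,-0.82,0,0,0],[-1,-1.15,0,-1.64,0,0,0],[-1,-1.72,0,-2.46,0,0,0],[-1,-2.3,0,-3.28,0,0,0],[-1,-4.6,0,-6.55,0,0,0],[-1,-6.9,0,-9.83,0,0,0],[-1,-8,0,-11.5,0,0,0],[-1,-8,0,-11.5,0,0,0],[-1,-8,0,-11.5,0,0,0]]]'
python3 - <<'E'
from h import *
c=snap('side','s10');t=snap('top','t10');p,r=pose();print(p,r.as_euler('xyz',degrees=True),(tool(pr).inv()*r).as_rotvec(degrees=True))
# expected gauge pos: foot
d=np.array([.522,.2342,.0395]);print('lift',p-d)
g=rz(pr).as_matrix()
foot0=gauge(0,0,.010);print('foot rel tool',r.inv().apply(foot0-d))
# gauge-frame cloud around predicted collar
cen=gauge(0,0,0)+(p-d)
for k in(c,t):
    L=(cloud(k)-cen)@g*1000
    m=(abs(L[...,0])<40)&(abs(L[...,1])<30)&(L[...,2]>0)&(L[...,2]<60)
    q=L[m];print(len(q))
    for lo,hi in ((8,22),(22,32),(34,44),(44,60)):
        w=q[(q[:,2]>lo)&(q[:,2]<hi)]
        if len(w)>2: print((lo,hi),len(w),w.mean(0).round(1),w.min(0).round(0),w.max(0).round(0))
O2=O
cv2.imwrite('pics/v8.png',np.hstack([cv2.resize(c['frame'][150:270,170:290],(400,400),interpolation=2),cv2.resize(t['frame'][160:250,140:230],(400,400),interpolation=2)]))
E
```

```text
time_s: 12.05
eef_pos: [0.5204, 0.2342, 0.1775]
eef_rot: [0.188, 0.746, 0.594, -0.235]
wrist_force: [-0.2, 0.1, -1.4]
opening: 0.177
grasp_force: 58.8
[0.52030655 0.23400072 0.17722551] [179.95052716  35.09382775  77.0822536 ] [-0.03928208 -0.09430405  0.01448799]
lift [-0.00169345 -0.00019928  0.13772551]
foot rel tool [0.01828517 0.00023627 0.02320636]
69
(8, 22) 8 [-3.9 -0.6 15.2] [-6. -8. 11.] [-0.  8. 18.]
(22, 32) 6 [-4.6 -5.2 27.2] [-6. -8. 22.] [-3. -3. 31.]
(34, 44) 27 [-2.8 -3.3 41.1] [-15. -10.  36.] [ 7.  8. 44.]
(44, 60) 28 [-6.1 -4.7 49.6] [-16.  -8.  44.] [ 5.  8. 60.]
41
(34, 44) 15 [ 0.5 -1.1 40.8] [-10.  -9.  37.] [ 9.  9. 44.]
(44, 60) 25 [-2.8 -0.3 51. ] [-11.  -6.  44.] [ 9.  8. 59.]
```

View pics/v8.png

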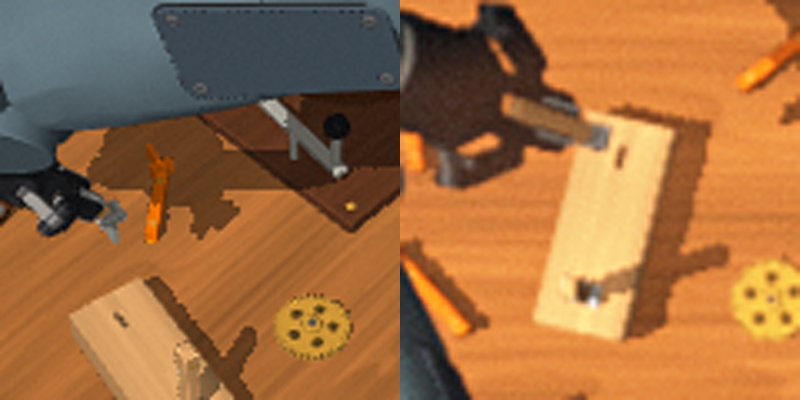

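```bash
cat >> h.py <<'E'
REL=np.array([.0183,.0002,.0232])
def footgoal(x,y,z):
    T=tool(psi); delta(tt(x,y,z)-T.apply(REL),T)
def footnow():
    p,r=pose(); print('foot tt mm',((p+r.apply(REL)-O)@rz(psi).as_matrix()*1000).round(1),'roterr',(tool(psi).inv()*r).as_rotvec(degrees=True).round(2))
E
python3 - <<'E'
from h import *
footnow();footgoal(-.20,0,.13);footgoal(-.15,0,.09)
E
```

```text
foot tt mm [-395.7 -114.   147.7] roterr [ 5.59 -0.1   8.04]
shift cm [-13.17  14.59  11.43] rot deg [-5.59  0.1  -8.04]
shift cm [-14.9   15.44  17.54] rot deg [-5.59  0.1  -8.04]
```

```bash
python3 -m handwheel '[[[-1,-2,2,2,-1,0,-1.3],[-1,-4.5,5,4,-2,0,-3],[-1,-7,8,6,-3,0,-4.5],[-1,-9.5,10.5,8,-4.2,0,-6],[-1,-11.5,13,10,-5.6,0.1,-8],[-1,-13.2,14.6,11.4,-5.6,0.1,-8],[-1,-14.9,15.4,17.5,-5.6,0.1,-8],[-1,-14.9,15.4,17.5,-5.6,0.1,-8],[-1,-14.9,15.4,17.5,-5.6,0.1,-8],[-1,-14.9,15.4,17.5,-5.6,0.1,-8]]]'
python3 - <<'E'
from h import *
footnow();footgoal(-.15,0,.09);footgoal(-.109,0,.085);footgoal(-.109,0,.06)
c=snap('side','s11');t=snap('top','t11');f=tt(-.15,0,.09)
p,r=pose();base=p+r.apply(REL)
for k in(c,t):
    L=(cloud(k)-base)@rz(psi).as_matrix()*1000
    m=(abs(L[...,0])<30)&(abs(L[...,1])<25)&(L[...,2]>-10)&(L[...,2]<50)
    q=L[m]
    for lo,hi in ((-6,14),(14,22),(25,34),(34,44)):
        w=q[(q[:,2]>lo)&(q[:,2]<hi)]
        if len(w)>2: print((lo,hi),len(w),w.mean(0).round(1),w.min(0).round(0),w.max(0).round(0))
    L=(cloud(k)-O)@rz(psi).as_matrix()
    m=(abs(L[...,2]-.054)<.005)&(L[...,0]<-.106)&(L[...,0]>-.14)&(abs(L[...,1])<.03)
    print('pad',m.sum(),L[m].mean(0),L[m].min(0),L[m].max(0))
E
```

```text
time_s: 13.4
eef_pos: [0.6228, -0.0156, 0.1225]
eef_rot: [0.208, 0.693, 0.656, -0.216]
wrist_force: [-0.0, 0.0, -0.0]
opening: 0.177
grasp_force: 58.7
foot tt mm [-152.1    1.7   93. ] roterr [-0.27  0.11  0.13]
shift cm [ 0.   -0.15  0.36] rot deg [ 0.27 -0.11 -0.13]
shift cm [-3.08 -0.16  3.12] rot deg [ 0.27 -0.11 -0.13]
shift cm [-1.65 -0.17  5.17] rot deg [ 0.27 -0.11 -0.13]
(-6, 14) 13 [-3.5  1.6  6.4] [-8. -5.  0.] [ 1. 11. 12.]
(14, 22) 3 [-2.4 -4.  16. ] [-4. -5. 14.] [-1. -2. 19.]
(25, 34) 17 [-5.7 -4.2 30.5] [-16.  -9.  27.] [ 8.  2. 34.]
(34, 44) 11 [-4.8 -5.1 36.7] [-12. -10.  34.] [ 5.  0. 44.]
pad 40 [-0.12474892 -0.00098653  0.05411017] [-0.13899063 -0.01678735  0.0490012 ] [-0.10636383  0.01913684  0.05850306]
(25, 34) 12 [ 1.6 -2.4 30.1] [-5. -9. 26.] [ 8.  8. 33.]
(34, 44) 11 [-1.7 -0.8 38.4] [-8. -8. 34.] [ 5.  7. 43.]
pad 33 [-0.12609706 -0.00129183  0.05285858] [-0.13904865 -0.02437038  0.04932136] [-0.11724226  0.02930133  0.05881987]
```

```bash
python3 -m handwheel '[[[-1,-1,-0.1,1,0.3,-0.1,-0.1],[-1,-2,-0.15,2,0.3,-0.1,-0.1],[-1,-3.1,-0.15,3.1,0.3,-0.1,-0.1],[-1,-3.1,-0.15,3.1,0.3,-0.1,-0.1],[-1,-3.1,-0.15,3.1,0.3,-0.1,-0.1],[-1,-3.1,-0.15,3.1,0.3,-0.1,-0.1]]]'
python3 - <<'E'
from h import *
footnow();c=snap('side','s12');t=snap('top','t12');footnow();footgoal(-.109,0,.060)
cv2.imwrite('pics/v9.png',np.hstack([cv2.resize(c['frame'][135:195,230:290],(400,400),interpolation=2),cv2.resize(t['frame'][145:205,255:315],(400,400),interpolation=2)]))
E
```

```text
time_s: 14.25
eef_pos: [0.6183, -0.0594, 0.1142]
eef_rot: [0.206, 0.693, 0.655, -0.219]
wrist_force: [0.3, -0.5, -0.9]
opening: 0.177
grasp_force: 58.7
foot tt mm [-108.1   -0.5   84.7] roterr [0.12 0.   0.04]
foot tt mm [-108.2   -0.5   84.7] roterr [ 0.11 -0.    0.02]
shift cm [1.48 0.05 1.98] rot deg [-0.11  0.   -0.02]
```

View pics/v9.png

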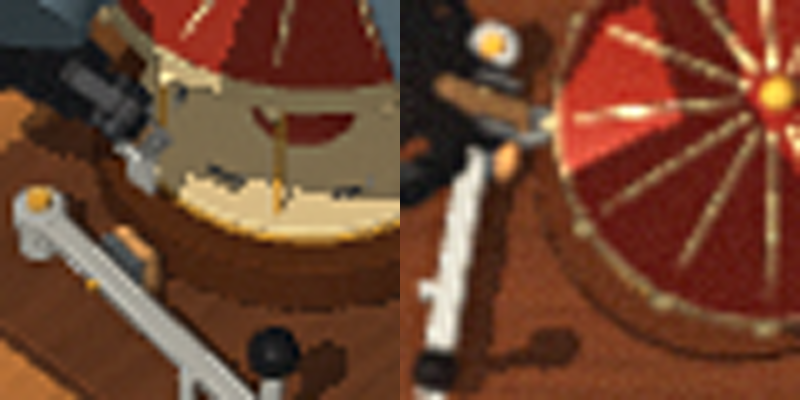

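```bash
python3 - <<'E'
from h import *
s=load('s12');a=load('top0');f=lambda p:((p-O)@rz(psi).as_matrix()*1000).round(1)
M=lambda u,v:(230+u/6.667,135+v/6.667)
for n,u,v,z in (('pad top far corner',122,227,.054),('pad top near corner',160,262,.054),('pivot cap',40,200,.06),('blade foot',148,190,.085)): print(n,f(ptz(s,*M(u,v),z)))
print('pad top0',f(ptz(a,245+112/3.8,125+158/3.8,.054)))
for k in (s,load('s5')):
    P=cloud(k);L=(P-O)@rz(psi).as_matrix();b=k['frame'].astype(int)
    m=(abs(L[...,2]-.054)<.008)&(L[...,0]<-.104)&(L[...,0]>-.14)&(abs(L[...,1])<.03)&(b[...,2]>150)&(b[...,2]>b[...,0]+40)
    print('cork',m.sum(),(L[m].mean(0)*1000).round(1),(L[m].min(0)*1000).round(1),(L[m].max(0)*1000).round(1))
E
```

```text
pad top far corner [-115.6    9.5   54. ]
pad top near corner [-119.3  -20.2   54. ]
pivot cap [-134.9   46.4   60. ]
blade foot [-111.    -3.9   85. ]
pad top0 [-105.4   -1.    54. ]
cork 11 [-120.5   -2.9   57. ] [-124.2  -13.6   54.2] [-116.7    9.    60. ]
cork 8 [-120.2   -5.3   55.5] [-122.9  -14.9   53.7] [-116.4    3.5   58.7]
```

```bash
python3 -m handwheel '[[[-1,0.75,0.05,1,0,0,0],[-1,1.48,0.05,1.98,0,0,0],[-1,1.8,0.05,2.4,0,0,0],[-1,1.8,0.05,2.4,0,0,0]]]'
python3 - <<'E'
from h import *
footnow();print(status.get_obs()['wrist_force'])
E
python3 -m handwheel '[[[-1,0.3,0,0.4,0,0,0],[-1,0.6,0,0.82,0,0,0],[-1,0.6,0,0.82,0,0,0]]]'; python3 - <<'E'
from h import *
footnow();footgoal(-.109,0,.03)
E
```

```text
time_s: 14.85
eef_pos: [0.6181, -0.0588, 0.083]
eef_rot: [0.205, 0.693, 0.656, -0.22]
wrist_force: [0.5, 0.4, 0.0]
opening: 0.178
grasp_force: 58.7
foot tt mm [-108.7   -0.9   53.5] roterr [ 0.22 -0.01 -0.02]
[0.47671082 0.42065469 0.01760532]
time_s: 15.22
eef_pos: [0.6183, -0.0586, 0.0734]
eef_rot: [0.206, 0.693, 0.655, -0.219]
wrist_force: [0.2, 0.4, -0.7]
opening: 0.178
grasp_force: 58.7
foot tt mm [-108.9   -0.7   43.9] roterr [ 0.18 -0.01  0.01]
shift cm [0.8  0.06 1.13] rot deg [-0.18  0.01 -0.01]
```

Foot is 10 mm below the rim top with no contact force; continue down in small steps, watching the force.

```bash
python3 -m handwheel '[[[-1,0.3,0.06,0.4,0,0,0],[-1,0.57,0.06,0.82,0,0,0],[-1,0.57,0.06,0.82,0,0,0]]]'; python3 -m handwheel '[[[-1,0.11,0,0.16,0,0,0],[-1,0.23,0,0.33,0,0,0],[-1,0.23,0,0.33,0,0,0]]]'; python3 - <<'E'
from h import *
footnow()
E
```

```text
time_s: 15.6
eef_pos: [0.6188, -0.0586, 0.0633]
eef_rot: [0.206, 0.693, 0.655, -0.219]
wrist_force: [-0.1, 0.1, -1.6]
opening: 0.181
grasp_force: 58.7
time_s: 15.98
eef_pos: [0.6192, -0.0586, 0.0598]
eef_rot: [0.206, 0.693, 0.655, -0.219]
wrist_force: [-0.5, -0.1, -0.4]
opening: 0.175
grasp_force: 58.7
foot tt mm [-108.9    0.2   30.3] roterr [ 0.15 -0.01  0.03]
```

```bash
python3 -m handwheel '[[[-1,0.06,0,0.08,0,0,0],[-1,0.06,0,0.08,0,0,0]]]'; python3 -m handwheel '[[[-1,0.06,0,0.08,0,0,0],[-1,0.06,0,0.08,0,0,0]]]'; python3 -m handwheel '[[[-1,0.06,0,0.08,0,0,0],[-1,0.06,0,0.08,0,0,0]]]'; python3 - <<'E'
from h import *
footnow()
E
```

```text
time_s: 16.23
eef_pos: [0.6194, -0.0586, 0.0595]
eef_rot: [0.206, 0.693, 0.655, -0.219]
wrist_force: [-1.2, 0.5, 4.1]
opening: 0.175
grasp_force: 59.3
time_s: 16.48
eef_pos: [0.6195, -0.0586, 0.0594]
eef_rot: [0.207, 0.693, 0.655, -0.219]
wrist_force: [-3.5, 2.5, 8.0]
opening: 0.18
grasp_force: 60.1
time_s: 16.73
eef_pos: [0.6196, -0.0586, 0.0594]
eef_rot: [0.207, 0.693, 0.655, -0.219]
wrist_force: [-4.8, 3.2, 13.4]
opening: 0.175
grasp_force: 60.8
foot tt mm [-108.9    0.7   29.9] roterr [ 0.11 -0.11  0.1 ]
```

```bash
python3 -m handwheel '[[[-1,-0.12,0,-0.17,0,0,0],[-1,-0.12,0,-0.17,0,0,0]]]'; python3 -m handwheel '[[[-0.55,0,0,0,0,0,0],[-0.4,0,0,0,0,0,0],[-0.2,0,0,0,0,0,0],[0,0,0,0,0,0,0],[0,0,0,0,0,0,0],[0,0,0,0,0,0,0]]]'; python3 -m handwheel '[[[0,0,0,-1,0,0,0],[0,0,0,-3,0,0,0],[0,0,0,-6,0,0,0],[0,0,0,-10,0,0,0],[0,0,0,-15,0,0,0],[0,0,0,-18,0,0,0],[0,0,0,-18,0,0,0]]]'; cat >> h.py <<'E'
def check(k):
    L=(cloud(k)-O)@rz(psi).as_matrix()*1000
    b=k['frame'].astype(int)
    m=(abs(L[...,1])<14)&(L[...,0]>-175)&(L[...,0]<-112)&(L[...,2]>72)&(L[...,2]<140)
    q=L[m];print('handle',len(q)); 
    if len(q)>5: print(np.polyfit(q[:,2],q[:,0],1),np.polyfit(q[:,2],q[:,1],1),q.mean(0).round(1),q.min(0).round(0),q.max(0).round(0))
    m=(abs(L[...,1])<14)&(L[...,0]>-125)&(L[...,0]<-92)&(L[...,2]>56)&(L[...,2]<69);q=L[m]
    if len(q): print('collar',len(q),q.mean(0).round(1),q.min(0).round(0),q.max(0).round(0))
    m=(abs(L[...,2]-46)<4)&(L[...,0]<-105)&(L[...,0]>-175)&(L[...,1]<-20)&(L[...,1]>-150);q=L[m]
    if len(q)>5:print('lever',np.polyfit(q[:,1],q[:,0],1))
    m=(b.max(2)<60)&(L[...,2]>80)&(L[...,2]<112)&(abs(L[...,1]+125)<20)&(L[...,0]<-100)&(L[...,0]>-175);q=L[m]
    if len(q):print('knob',len(q),q.mean(0).round(1))
E
python3 - <<'E'
from h import *
c=snap('side','s13');t=snap('top','t13');check(c);check(t);print(status.get_obs()['eef_pos'],status.get_obs()['q'])
T=R.from_euler('z',psi+90,degrees=True)*R.from_rotvec([np.pi,0,0])
delta(tt(-.155,-.1235,.16),T)
E
```

```text
time_s: 16.98
eef_pos: [0.6197, -0.0584, 0.0595]
eef_rot: [0.206, 0.693, 0.655, -0.219]
wrist_force: [-1.3, 2.5, 4.4]
opening: 0.179
grasp_force: 59.6
time_s: 17.73
eef_pos: [0.6193, -0.0585, 0.059]
eef_rot: [0.206, 0.693, 0.655, -0.219]
wrist_force: [0.1, 1.0, -0.6]
opening: 0.5
grasp_force: 0.0
time_s: 18.6
eef_pos: [0.6272, 0.0468, 0.2104]
eef_rot: [0.208, 0.693, 0.656, -0.216]
wrist_force: [0.1, -1.0, -0.1]
opening: 0.502
grasp_force: 0.0
handle 61
[ -0.69040556 -68.90525436] [  0.12286365 -15.68772922] [-143.6   -2.4  108.3] [-163.   -7.   72.] [-116.   10.  131.]
collar 33 [-109.9   -2.7   61.3] [-125.  -13.   56.] [-92.  10.  67.]
lever [   0.167511   -135.84395302]
knob 49 [-156.4 -126.8  102.6]
handle 70
[ -0.74525848 -59.34983472] [ 0.02731894 -3.05965379] [-138.7   -0.2  106.5] [-161.   -8.   73.] [-115.    9.  131.]
collar 22 [-109.6   -1.8   61.3] [-124.  -11.   56.] [-97.  11.  68.]
lever [ 1.24852472e-01 -1.37820871e+02]
knob 26 [-151.7 -126.1  102.2]
[0.62501446 0.04474885 0.20628139] [ 0.1937932   0.46289919  1.36336919 -0.59054409  1.50190541  0.34730206]
shift cm [ -1.92 -12.37   7.02] rot deg [27.32 27.5  86.89]
```

```bash
python3 -m handwheel '[[[0,0,-4,0,0,0,0],[0,0,-8,0,2.7,2.7,8.7],[0,-0.3,-12,1,5.5,5.5,17.4],[-0.2,-0.6,-12.4,2,8.2,8.2,26],[-0.2,-0.9,-12.4,3,10.9,11,34.8],[-0.2,-1.2,-12.4,4,13.7,13.7,43.4],[-0.2,-1.5,-12.4,5,16.4,16.5,52],[-0.2,-1.9,-12.4,6,19.1,19.2,60.8],[-0.2,-1.9,-12.4,7,21.8,22,69.5],[-0.2,-1.9,-12.4,7,24.6,24.7,78.2]]]'
python3 -m handwheel '[[[-0.2,0,0,0,0,0,0]]]'
python3 - <<'E'
from h import *
T=R.from_euler('z',psi+90,degrees=True)*R.from_rotvec([np.pi,0,0])
delta(tt(-.154,-.1245,.13),T);print(status.get_obs()['q'])
E
```

```text
time_s: 19.95
eef_pos: [0.4964, -0.0051, 0.1578]
eef_rot: [0.022, 0.998, 0.045, -0.026]
wrist_force: [0.5, 0.4, -1.0]
opening: 0.401
grasp_force: 0.0
time_s: 20.08
eef_pos: [0.4967, -0.0055, 0.1589]
eef_rot: [0.023, 0.998, 0.047, -0.026]
wrist_force: [-0.8, 0.8, -0.0]
opening: 0.402
grasp_force: 0.0
shift cm [ 0.23 -0.15  2.87] rot deg [2.74 2.95 8.53]
[-0.20856142  0.0887877   1.80021641 -0.0605365   1.29244575  1.28524721]
```

```bash
python3 -m handwheel '[[[-0.2,0.2,-0.15,2.8,2.7,2.9,8.5],[-0.2,0.2,-0.15,2.8,2.7,2.9,8.5],[-0.2,0.2,-0.15,2.8,2.7,2.9,8.5]]]'
python3 - <<'E'
from h import *
T=R.from_euler('z',psi+90,degrees=True)*R.from_rotvec([np.pi,0,0])
delta(tt(-.154,-.1245,.06),T)
E
```

```text
time_s: 20.45
eef_pos: [0.4989, -0.0038, 0.1324]
eef_rot: [0.001, 1.0, -0.024, 0.0]
wrist_force: [0.9, 0.2, -0.5]
opening: 0.398
grasp_force: 0.0
shift cm [-0.16  0.13  7.24] rot deg [ 0.11 -0.05  0.38]
```

```bash
python3 -m handwheel '[[[-0.2,-0.1,0.1,4,0,0,0],[-0.2,-0.1,0.1,7.2,0,0,0],[-0.2,-0.1,0.1,7.2,0,0,0]]]'; python3 -m handwheel '[[[-0.2,0,0.4,0,0,0,0],[-0.2,0,0.8,0,0,0,0],[-0.2,0,1.2,0,0,0,0],[-0.2,0,1.6,0,0,0,0],[-0.2,0,2.0,0,0,0,0],[-0.2,0,2.0,0,0,0,0]]]'; python3 - <<'E'
from h import *
c=snap('side','s14');check(c)
p,r=pose();print('tool tt',((p-O)@rz(psi).as_matrix()*1000).round(1))
E
```

```text
time_s: 20.82
eef_pos: [0.4965, -0.0041, 0.0587]
eef_rot: [0.0, 1.0, -0.024, -0.001]
wrist_force: [-0.0, 0.4, 0.5]
opening: 0.402
grasp_force: 0.0
time_s: 21.58
eef_pos: [0.4969, -0.0254, 0.0601]
eef_rot: [0.001, 1.0, -0.026, 0.001]
wrist_force: [0.2, 1.3, 0.2]
opening: 0.401
grasp_force: 0.0
handle 60
[ -0.67775375 -66.29957209] [  0.07056016 -10.94285741] [-140.5   -3.2  109.5] [-160.  -10.   74.] [-112.    8.  134.]
collar 43 [-109.9   -1.7   60.6] [-125.  -14.   56.] [-92.  12.  67.]
lever [ 7.10315497e-02 -1.34215783e+02]
knob 65 [-137.1 -126.3  103.2]
tool tt [-133.9 -123.9   60. ]
```

```bash
python3 -m handwheel '[[[-0.2,0,0.2,0,0,0,0],[-0.2,0,0.2,0,0,0,0]]]'; python3 -m handwheel '[[[-0.2,0,0.2,0,0,0,0],[-0.2,0,0.2,0,0,0,0]]]';python3 -m handwheel '[[[-0.2,0,0.1,0,0,0,0],[-0.2,0,0.2,0,0,0,0],[-0.2,0,0.2,0,0,0,0]]]'; python3 - <<'E'
from h import *
c=snap('side','s15');check(c)
p,r=pose();print('tool tt',((p-O)@rz(psi).as_matrix()*1000).round(1))
E
```

```text
time_s: 21.88
eef_pos: [0.4966, -0.0268, 0.06]
eef_rot: [0.0, 1.0, -0.026, 0.001]
wrist_force: [-0.5, 0.7, -0.3]
opening: 0.402
grasp_force: 0.4
time_s: 22.12
eef_pos: [0.4964, -0.0288, 0.06]
eef_rot: [0.0, 1.0, -0.026, 0.001]
wrist_force: [-0.0, 1.4, -0.3]
opening: 0.399
grasp_force: 0.6
time_s: 22.5
eef_pos: [0.4965, -0.0309, 0.06]
eef_rot: [0.0, 1.0, -0.026, 0.001]
wrist_force: [-0.9, 1.7, -0.6]
opening: 0.405
grasp_force: 0.7
handle 58
[ -0.66512194 -66.80128442] [ 0.0374392 -7.1242057] [-139.7   -3.   109.6] [-159.   -8.   73.] [-115.    7.  134.]
collar 36 [-109.8   -0.4   61.2] [-123.  -11.   56.] [-94.  13.  67.]
lever [ 2.06096297e-02 -1.34495620e+02]
knob 64 [-129.7 -126.5  103.2]
tool tt [-128.3 -123.9   60. ]
```

```bash
python3 -m handwheel '[[[-0.2,0,0.2,0,0,0,0],[-0.2,0,0.2,0,0,0,0]]]'; python3 -m handwheel '[[[-0.2,0,0.1,0,0,0,0],[-0.2,0,0.1,0,0,0,0]]]';python3 -m handwheel '[[[-0.2,0,0.1,0,0,0,0],[-0.2,0,0.1,0,0,0,0]]]'
```

```text
time_s: 22.8
eef_pos: [0.4965, -0.033, 0.0601]
eef_rot: [0.0, 1.0, -0.026, 0.001]
wrist_force: [-0.1, 1.0, -0.6]
opening: 0.395
grasp_force: 0.6
time_s: 23.05
eef_pos: [0.4965, -0.0339, 0.0601]
eef_rot: [0.0, 1.0, -0.026, 0.001]
wrist_force: [0.2, 1.2, -0.3]
opening: 0.4
grasp_force: 0.7
time_s: 23.3
eef_pos: [0.4964, -0.0349, 0.0601]
eef_rot: [0.0, 1.0, -0.026, 0.001]
wrist_force: [-0.7, 0.9, 0.0]
opening: 0.4
grasp_force: 0.7
```

```bash
for i in 1; do python3 -m handwheel '[[[-0.2,0,0.1,0,0,0,0],[-0.2,0,0.1,0,0,0,0]]]'; python3 -m handwheel '[[[-0.2,0,0.1,0,0,0,0],[-0.2,0,0.1,0,0,0,0]]]'; done; python3 - <<'E'
from h import *
c=snap('side','s16');check(c)
E
```

```text
time_s: 23.55
eef_pos: [0.4963, -0.0358, 0.0601]
eef_rot: [0.0, 1.0, -0.026, 0.001]
wrist_force: [-1.8, 2.2, 0.1]
opening: 0.399
grasp_force: 1.1
time_s: 23.8
eef_pos: [0.4962, -0.0362, 0.0601]
eef_rot: [-0.0, 1.0, -0.026, 0.001]
wrist_force: [-0.8, 5.8, 0.7]
opening: 0.401
grasp_force: 2.5
handle 58
[ -0.67200609 -65.22657529] [  0.12396098 -14.15742209] [-140.    -0.4  111.2] [-157.   -6.   78.] [-115.   12.  135.]
collar 36 [-109.2   -0.4   61.3] [-121.  -13.   56.] [-95.  13.  69.]
lever [-5.69540267e-03 -1.33026200e+02]
knob 64 [-125.5 -126.6  103.1]
```

```bash
python3 -m handwheel '[[[-0.2,0,0.1,0,0,0,0],[-0.2,0,0.1,0,0,0,0]]]'; python3 -m handwheel '[[[-0.2,0,0.06,0,0,0,0],[-0.2,0,0.06,0,0,0,0]]]'; python3 -m handwheel '[[[-0.2,0,-0.4,0,0,0,0],[-0.2,0,-0.4,0,0,0,0],[-0.2,0,-0.4,-4,0,0,0],[-0.2,0,-0.4,-8,0,0,0],[-0.2,-3,-8,-12,0,0,0],[-0.2,-8,-14,-14,0,0,0],[-0.2,-12,-18,-14,0,0,0],[-0.2,-12,-18,-14,0,0,0]]]'; python3 - <<'E'
from h import *
c=snap('side','s17');t=snap('top','t17');check(c);check(t)
E
```

```text
time_s: 24.1
eef_pos: [0.4961, -0.0366, 0.06]
eef_rot: [-0.001, 1.0, -0.026, 0.001]
wrist_force: [-0.3, 6.9, 1.1]
opening: 0.397
grasp_force: 3.8
time_s: 24.35
eef_pos: [0.4961, -0.0367, 0.06]
eef_rot: [-0.001, 1.0, -0.026, 0.001]
wrist_force: [0.4, 9.4, 1.3]
opening: 0.398
grasp_force: 4.7
time_s: 25.35
eef_pos: [0.3844, 0.1489, 0.2007]
eef_rot: [0.0, 1.0, -0.025, 0.002]
wrist_force: [0.1, 0.4, -0.6]
opening: 0.401
grasp_force: 0.0
handle 50
[ -0.63917102 -69.60880469] [  0.13931557 -16.46845708] [-142.9   -0.5  114.6] [-157.   -6.   80.] [-123.   13.  132.]
collar 9 [-117.8    7.5   59.6] [-121.    3.   56.] [-114.   12.   64.]
lever [-6.00134929e-02 -1.36424101e+02]
knob 1 [-119.5 -126.3  102.5]
handle 66
[ -0.66667707 -61.56141802] [0.0107758  0.54885891] [-134.5    1.7  109.3] [-154.   -6.   75.] [-112.   10.  135.]
collar 22 [-104.9   -2.4   60.9] [-121.  -14.   56.] [-93.  10.  68.]
lever [ 4.53096955e-03 -1.30421278e+02]
knob 26 [-129.1 -127.8  102.8]
```

```bash
python3 -m handwheel '[[[-0.2,-3,6,-5,0,0,0],[-0.2,-6,12,-5,0,0,0],[-0.2,-6,18,-5,0,0,0],[-0.2,-6,24,-5,0,0,0],[-0.2,-6,30,-5,0,0,0],[-0.2,-6,36,-5,0,0,0],[-0.2,-6,36,-5,0,0,0]]]'; python3 - <<'E'
from h import *
from scipy.optimize import least_squares
c=snap('side','s18');t=snap('top','t18');check(c);check(t)
def sd(P,h): # signed distance to box half h
    q=abs(P)-h; return np.linalg.norm(np.maximum(q,0),axis=1)+np.minimum(q.max(1),0)
def fit(k,x0):
    L=(cloud(k)-O)@rz(psi).as_matrix()
    m=(abs(L[...,1])<.016)&(L[...,0]>-.17)&(L[...,0]<-.112)&(L[...,2]>.078)&(L[...,2]<.136);q=L[m]
    def f(p):
        B=R.from_euler('ZY',[p[3],p[4]])*R.from_euler('y',-35,degrees=True)
        h=B.apply([0,0,1]); c0=np.array([p[0],p[1],p[2]])+.045*h  # collar top centre p
        return np.r_[sd(B.inv().apply(q-c0),np.array([.006,.008,.036])),1e-4*(p[3:]/.1)]
    r=least_squares(f,x0,loss='soft_l1',f_scale=.002); return (r.x*[1e3,1e3,1e3,57.3,57.3]).round(1),len(q),round(float(r.cost)*1e6)
for n in ('s13','s16','s18','t13','t18'): print(n,fit(load(n),[-.107,0,.062,0,0]))
E
```

```text
time_s: 26.32
eef_pos: [0.3055, -0.2133, 0.25]
eef_rot: [0.001, 1.0, -0.029, 0.001]
wrist_force: [0.4, 0.7, 0.0]
opening: 0.397
grasp_force: 0.0
handle 57
[ -0.68357818 -64.04826131] [  0.12082917 -13.93184983] [-139.8   -0.5  110.8] [-157.   -5.   76.] [-113.   13.  135.]
collar 31 [-1.09e+02 -1.00e-01  6.16e+01] [-122.  -13.   56.] [-94.  13.  68.]
lever [ 8.02769407e-03 -1.31826533e+02]
knob 48 [-133.2 -128.1  103.1]
handle 67
[ -0.70868537 -57.68020766] [ 0.0182149  -0.00527583] [-134.1    2.   107.8] [-154.   -5.   76.] [-112.   11.  135.]
collar 20 [-103.5   -2.9   60.6] [-121.  -13.   56.] [-93.   9.  68.]
lever [-1.18410828e-02 -1.31769064e+02]
knob 26 [-129.3 -127.7  104.2]
s13 (array([-110. ,    2.1,   63.8,   -1.4,   -0.9]), 55, 37)
s16 (array([-1.067e+02,  5.400e+00,  6.500e+01, -1.000e-01, -2.000e-01]), 57, 34)
s18 (array([-1.068e+02,  5.000e+00,  6.350e+01, -1.000e-01, -2.000e-01]), 56, 49)
t13 (array([-111.8,    1.1,   61.5,   -0.4,   -0.5]), 67, 62)
t18 (array([-106.9,    3.9,   61.3,    0.5,    0.3]), 66, 67)
```

```bash
python3 -m handwheel '[[[0,0,-6,0,0,0,0],[0,0,-12,0,0,0,0],[0,2,-18,0,0,0,0],[0,6,-23,0,0,0,0],[0,11,-28,0,0,0,0],[0,15,-28,0,0,0,0],[0,15,-28,0,0,0,0],[0,15,-28,0,0,0,0]]]'; python3 - <<'E'
from h import *
footgoal(-.1988,.0035,.161)
E
```

```text
time_s: 27.42
eef_pos: [0.4699, 0.0643, 0.2497]
eef_rot: [0.0, 1.0, -0.025, 0.0]
wrist_force: [0.5, -0.3, 0.7]
opening: 0.499
grasp_force: 0.0
shift cm [15.88  2.55  5.93] rot deg [-27.27 -27.45 -86.69]
```

```bash
python3 -m handwheel '[[[0,1.5,0,0,-2.7,-2.7,-8.7],[0,3,0,0,-5.5,-5.5,-17.4],[0,5,0.5,0,-8.2,-8.2,-26],[0,6.5,1,0,-10.9,-11,-34.8],[0,8,1.5,1,-13.7,-13.7,-43.4],[0,10,2,2,-16.4,-16.5,-52],[0,12,2.5,3,-19.1,-19.2,-60.8],[0,14,2.5,4,-21.8,-22,-69.5],[0,15.9,2.5,5,-24.6,-24.7,-78.2],[0,15.9,2.5,5.9,-27.3,-27.4,-86.7]]]'; python3 -m handwheel '[[[0,0,0,0,0,0,0],[0,0,0,0,0,0,0],[0,0,0,0,0,0,0]]]'; python3 - <<'E'
from h import *
footnow();footgoal(-.107,.0035,.030)
E
```

```text
time_s: 28.68
eef_pos: [0.6287, 0.0294, 0.1922]
eef_rot: [0.208, 0.692, 0.656, -0.218]
wrist_force: [-0.7, 0.2, -0.0]
opening: 0.501
grasp_force: 0.0
time_s: 29.05
eef_pos: [0.6291, 0.0295, 0.1929]
eef_rot: [0.208, 0.694, 0.654, -0.217]
wrist_force: [0.5, 0.2, 0.0]
opening: 0.5
grasp_force: 0.0
foot tt mm [-197.5    5.6  163.4] roterr [-0.11  0.06  0.37]
shift cm [ 0.23 -0.23 16.12] rot deg [ 0.11 -0.06 -0.37]
```

```bash
python3 -m handwheel '[[[0,0.2,-0.2,4,0.1,0,-0.3],[0,0.2,-0.2,8,0.1,0,-0.3],[0,0.2,-0.2,11,0.1,0,-0.3],[0,0.2,-0.2,13.5,0.1,0,-0.3],[0,0.2,-0.2,15.5,0.1,0,-0.3],[0,0.2,-0.2,15.5,0.1,0,-0.3],[0,0.2,-0.2,15.5,0.1,0,-0.3]]]'; python3 - <<'E'
from h import *
footnow();t=snap('top','t19');p,r=pose();L=(cloud(t)-p)@r.as_matrix()*1000;b=t['frame'].astype(int)
m=(abs(L[...,0])<16)&(abs(L[...,1])<16)&(L[...,2]>-88)&(L[...,2]<-20)&(b[...,2]>b[...,0]+25);q=L[m];print(len(q),q.mean(0),q.min(0),q.max(0))
E
```

```text
time_s: 29.92
eef_pos: [0.6228, -0.0568, 0.0642]
eef_rot: [0.207, 0.692, 0.656, -0.218]
wrist_force: [-0.3, 0.7, 0.3]
opening: 0.502
grasp_force: 0.0
foot tt mm [-110.9    3.8   34.7] roterr [-0.02  0.02 -0.08]
59 [ -5.60064597  -1.76183667 -54.96640611] [-10.63550827 -10.23140722 -83.19910282] [  4.26485076   7.43494605 -20.26514938]
```

```bash
python3 -m handwheel '[[[0,0,-0.15,0.3,0,0,0],[0,0,-0.15,0.3,0,0,0],[-0.45,0,-0.15,0.3,0,0,0],[-0.5,0,-0.15,0.3,0,0,0],[-0.55,0,-0.15,0.3,0,0,0],[-0.6,0,-0.15,0.3,0,0,0],[-1,0,-0.15,0.3,0,0,0],[-1,0,-0.15,0.3,0,0,0],[-1,0,-0.15,0.3,0,0,0]]]'; python3 - <<'E'
from h import *
footnow()
E
```

```text
time_s: 31.1
eef_pos: [0.6209, -0.0586, 0.061]
eef_rot: [0.206, 0.692, 0.657, -0.218]
wrist_force: [2.0, 0.6, -0.7]
opening: 0.181
grasp_force: 58.5
foot tt mm [-109.1    2.    31.5] roterr [-0.01  0.02 -0.13]
```

```bash
python3 -m handwheel '[[[-1,0,-0.1,0,0,0,0],[-1,0,-0.2,0,0,0,0],[-1,0,-0.2,0,0,0,0]]]'; python3 - <<'E'
from h import *
footnow()
E
```

```text
time_s: 31.48
eef_pos: [0.6187, -0.0585, 0.061]
eef_rot: [0.206, 0.692, 0.657, -0.219]
wrist_force: [3.2, 0.6, 1.5]
opening: 0.177
grasp_force: 58.7
foot tt mm [-109.    -0.3   31.5] roterr [ 0.02  0.01 -0.13]
```

```bash
python3 -m handwheel '[[[-0.55,0,0.03,0,0,0,0],[-0.4,0,0.03,0,0,0,0],[-0.2,0,0.03,0,0,0,0],[0,0,0.03,0,0,0,0],[0,0,0.03,0,0,0,0],[0,0,0.03,0,0,0,0]]]'; python3 -m handwheel '[[[0,0,0,-1,0,0,0],[0,0,0,-3,0,0,0],[0,0,0,-6,0,0,0],[0,0,0,-10,0,0,0],[0,0,0,-15,0,0,0],[0,0,0,-18,0,0,0],[0,0,0,-18,0,0,0]]]'; python3 - <<'E'
from h import *
from scipy.optimize import least_squares
c=snap('side','s20');t=snap('top','t20');check(c);check(t)
def sd(P,h):
    q=abs(P)-h; return np.linalg.norm(np.maximum(q,0),axis=1)+np.minimum(q.max(1),0)
def fit(k,x0):
    L=(cloud(k)-O)@rz(psi).as_matrix()
    m=(abs(L[...,1])<.016)&(L[...,0]>-.17)&(L[...,0]<-.112)&(L[...,2]>.078)&(L[...,2]<.136);q=L[m]
    def f(p):
        B=R.from_euler('ZY',[p[3],p[4]])*R.from_euler('y',-35,degrees=True)
        h=B.apply([0,0,1]); c0=np.array([p[0],p[1],p[2]])+.045*h
        return np.r_[sd(B.inv().apply(q-c0),np.array([.006,.008,.036])),1e-4*(p[3:]/.1)]
    r=least_squares(f,x0,loss='soft_l1',f_scale=.002); return (r.x*[1e3,1e3,1e3,57.3,57.3]).round(1),len(q),round(float(r.cost)*1e6)
for n in ('s18','s20','t18','t20'): print(n,fit(load(n),[-.107,0,.062,0,0]))
E
```

```text
time_s: 32.22
eef_pos: [0.6187, -0.0586, 0.0608]
eef_rot: [0.206, 0.692, 0.657, -0.219]
wrist_force: [0.3, -0.2, -0.0]
opening: 0.499
grasp_force: 0.0
time_s: 33.1
eef_pos: [0.6263, 0.0467, 0.2121]
eef_rot: [0.208, 0.692, 0.657, -0.216]
wrist_force: [-0.3, 0.7, 0.1]
opening: 0.5
grasp_force: 0.0
handle 55
[ -0.70033754 -62.2368631 ] [  0.09154296 -14.39693424] [-139.2   -4.3  109.8] [-157.   -9.   76.] [-114.    9.  134.]
collar 41 [-109.7   -2.9   60.6] [-121.  -13.   56.] [-95.  10.  67.]
lever [ 9.71184303e-03 -1.32170127e+02]
knob 48 [-133.2 -128.2  102.7]
handle 67
[ -0.72337737 -56.31721448] [ 0.02086738 -3.42612613] [-134.3   -1.2  107.9] [-154.   -9.   76.] [-112.    8.  131.]
collar 18 [-103.    -5.2   60.7] [-118.  -14.   56.] [-93.   5.  69.]
lever [ 2.64466907e-03 -1.30456946e+02]
knob 25 [-129.3 -127.9  104.5]
s18 (array([-1.068e+02,  5.000e+00,  6.350e+01, -1.000e-01, -2.000e-01]), 56, 49)
s20 (array([-104.1,    2.2,   65.7,    0.5,   -2.7]), 53, 29)
t18 (array([-106.9,    3.9,   61.3,    0.5,    0.3]), 66, 67)
t20 (array([-1.065e+02, -1.000e-01,  6.060e+01,  7.000e-01,  2.000e-01]), 66, 67)
```

```bash
python3 - <<'E'
from h import *
print(ctrl.hand_in())
E
```

```text
the job is handed in; nothing more can be done
None
```

The job is handed in at 33 s: the lever was swung open, the gauge went in until its collar was home and was let go, and the pad was swung back onto the blade. I then gripped the nipped gauge once more to slide it 2 mm back to the pad's centre; the last measurements show it upright and nipped, within about 2 mm of centre. I also viewed 12 pictures, two over the limit of 10.

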